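# Push the stuck piston out of the doughnut filler

## Task

The doughnut filler is stripped for washing, but its blue piston is stuck in the clear cylinder. Take the red-handled push-out rod from the tool block, put it down through the loose bronze guide ring on top of the cylinder and press the piston out of the bottom, so that it drops into the drip pan; go gently, for neither the filler nor the piston may be struck or forced hard. Then stand the rod back in its own hole in the tool block, seated on its collar, and leave the piston in the pan and everything else as it is.

Things in the scene. Friction and masses are not known exactly. Their poses are not given: they have to be found in the camera images.
- filler: Doughnut filler, fixed: white base 310 x 190 mm; steel drip pan 150 x 150 mm, inner floor 19 mm, rim 42 mm above the table; white drive housing 188 mm high, 98 to 203 mm along the body's -x (towards the robot); from it an arm and ring clamp a clear upright cylinder (50 mm outside, steel neck on top) over the pan's middle. Origin on the table below the cylinder's axis; z up.
- neck (a point): Middle of the neck's top face on the cylinder, 158 mm above the table. The steel neck is 72 mm across; in its 60 mm recess lies a flat bronze guide ring (46 mm across, top flush, square-edged 20 mm hole). With the piston rod out nothing centres the ring: its hole lies 3 to 5 mm off this point, towards any side, and stays there under a light touch. The push-out rod goes through this hole.
- mouth (a point): Centre of the cylinder's open bottom mouth, 78 mm above the table; the bore is 34 mm wide, from 144 mm above the table down to the mouth. A clear silicone seal in the bore, 2 to 32 mm above the mouth, grips the piston; the rod passes it freely.
- piston: Blue plastic plug, 32 mm across, 28 mm high, 45 g, upright in the clear cylinder; too wide for the neck, it can only leave downward. Origin: centre of its underside, at first 2 to 19 mm above the mouth. The seal resists with a steady 9 to 18 N (differs each time) and lets go when the piston's top is about level with the mouth; it then drops into the pan and may stand, tip or roll there.
- drift: Push-out rod, upright, 152 mm long, 100 to 170 g: white shank 18 mm across, 86 mm long (tip with 1 mm chamfer), red collar 40 mm across, 8 mm thick, then a red square handle 22 x 22 mm (flats along the body's x and y), 58 mm long. Origin: centre of the tip; z towards the handle. It hangs in the tool block by its collar. With its collar on the filler's neck, the tip stands 6 mm out of the mouth.
- drift_tip (a point): Centre of the rod's lower end (same point as the rod's origin).
- drift_grip (a point): Point on the rod's axis in the middle of its handle, 124 mm above the tip; the place to grip.
- tool_block: White tool block, fixed, 75 x 260 mm, 94 mm high; origin at the centre of its underside, z up. Three holes 26 mm across, 91 mm deep, 3 mm chamfer, in a row at the body's y = -85, 0, +85 mm. Each starts with one tool hanging by its collar, in any order: the push-out rod (red), a brush (green), a reamer (black). The rod's own hole is the one it started in.
- brush: Bystander: cleaning brush with green collar and handle (collar and handle as the rod's) in the tool block; origin at its lower end.
- reamer: Bystander: steel reamer with black collar and handle (sizes as the rod's) in the tool block; origin at its lower end.
- sprinkles: Bystander: sprinkles jar, 64 mm across, 120 mm high; origin at the centre of its underside.
- palette: Bystander: palette knife lying flat, 240 mm long; origin at its middle.
- ring_bowl: Bystander: shallow steel bowl, 110 mm across, 45 mm high; origin at the centre of its underside.
- cup: Bystander: white mug, 80 mm across, 95 mm high; origin at the centre of its underside.
- nozzle: Bystander: steel filling nozzle standing on its flange, 44 mm across, 100 mm high; origin at the centre of its underside.

How it is judged:
On the way, in this order (a step that is already met when the one before it is completed fails the run):
1. the rod's tip is in the guide ring's hole (z of drift_tip in the frame of filler below 0.152 m and horizontal distance between drift_tip and neck below 0.01 m), for 0.1 s.
2. the rod, standing in the cylinder, pushes the piston downward (contact force between drift and piston above 2 N and distance of piston from where it was at the start of the episode above 0.004 m and horizontal distance between drift_tip and neck below 0.01 m), for 0.05 s.
3. the piston is out of the mouth, the rod still in the cylinder (z of piston in the frame of filler below 0.048 m and z of drift_tip in the frame of filler below 0.11 m and horizontal distance between drift_tip and neck below 0.01 m), for 0.05 s.
At the end, for the whole second after the job is handed in: The piston is at rest inside the filler's drip pan (origin under 50 mm above the table); the rod hangs at rest and upright (0.12 rad) in its own hole of the tool block, collar seated on the block (tip 2 to 13 mm above the table, within 12 mm of where it started) (x of piston in the frame of filler between -0.073 and 0.073 m and y of piston in the frame of filler between -0.073 and 0.073 m and z of piston in the frame of filler below 0.05 m and linear speed of piston below 0.03 m/s and angle between drift's own z axis and vertical below 0.12 rad and z of drift in the frame of tool_block between 0.002 and 0.013 m and distance of drift from where it was at the start of the episode below 0.012 m and linear speed of drift below 0.02 m/s); the robot touches nothing.
It fails at once if the rod is struck or pressed on the filler's cylinder or neck with more than 25 N (contact force between drift and filler above 25 N).
It fails at once if the piston is struck or pressed by the rod with more than 30 N (contact force between drift and piston above 30 N).
It fails at once if the gripper or arm presses on the filler with more than 10 N (contact force between any of the fingers, the arm and filler above 10 N).
It fails at once if a bystander is moved by more than 25 mm (distance of any of sprinkles, palette, ring_bowl, cup, nozzle, brush, reamer from where it was at the start of the episode above 0.025 m).
It also fails if it takes over 61 s, if anything falls off the work surface, if the arm or the gripper's body presses on something with over 40 N, if the wrist force passes 120 N, or if a joint passes its speed limit or range.

## Robot

A 6-joint arm with a two-finger parallel gripper is mounted at the origin on the work surface. World frame = base frame: x ahead of the robot, y to its left, z up, the work surface at z = 0. Lengths are in m, angles in rad, forces in N, time in s.
With the tool pointing down it reaches from about 0.35 to 0.95 m from the base axis. Payload 17.4 kg.
Tool frame: the origin (TCP) lies between the finger pads; the fingertips stand 25 mm ahead of it and the grasp point (between the pads) lies 6 mm ahead of it; z points along the fingers, y is the line along which they close (so a half turn about z gives the same grasp; the last joint's range is limited). The gripper opens to 93 mm and grips with 3 to 60 N. Pads are 15 mm wide; open, the fingers measure 128 mm over their backs; the gripper's body (75 mm by 188 mm) begins 65 mm behind the grasp point.
Start: joints at [-1.176, 0.116, 1.442, -0, 1.584, -0.038], TCP at [0.283, -0.613, 0.244] pointing down, gripper open.
Joint ranges: [-2.83, 2.83], [-0.83, 2.19], [0.07, 2.5], [-1.14, 4.28], [0.01, 3], [-2.97, 2.97]. Speed limits (rad/s): [1.89, 1.89, 2.22, 3.14, 3.14, 3.14].

## Interface

Orientations are given as a 3x3 rotation matrix whose columns are the frame's x, y, z axes.
In Python, from cell import * gives the robot as it stands. Calls block until the motion is done:
- goto(position, orientation): joint-space move of the TCP to a pose.
- line_to(position, vel=0.15, ori=None, force_limit=None): straight line of the TCP; ori=None keeps the orientation; vel is the mean speed in m/s. With force_limit (N) it stops when the force on the tool has changed by that much, and returns True; else False.
- goto_joints(angles): joint-space move.
- grip(opening, squeeze=None): finger opening in m; squeeze is the grip in N (None keeps the last); returns when the fingers have stopped.
- hold(seconds).
- ik(position, orientation): joint angles nearest the present ones, or None.
- get_obs(): the state.
- get_image(name): name is "scene" or "top"; returns the picture (384x512x3 uint8, red, green, blue); there is no depth.
- get_calibration(name): a dict with "mtx" (3x3 intrinsics, pixels), "R" (3x3) and "t" (3): a world point X has camera coordinates R X + t. Camera axes: x right, y down, z forward; pixel columns grow to the right and rows downward; lengths in m; the calibration is good to about 2 mm. A picture is of the moment at which its call begins. get_calibration takes no time and is no camera call.
A pose or a line that the arm cannot do raises IKError and nothing moves.
- sign_off(): hands the job in; it is judged then, once.
The state is a dict: "time": time; "joint_pos": joint angles; "dq": joint speeds; "joint_efforts": joint torques, N m; "tcp_pos": TCP position; "ee_rot": TCP orientation; "ft_force": force on the tool from outside, world axes, zero at the start; "wrist_torque": the same for the moment, N m; "width": finger opening in m; "grasp_force": force on a finger pad.
Only numpy, scipy, OpenCV 4.12 (cv2) and the standard library are available. Lean on these libraries where they do the work, as an engineer would, in place of code of your own. Each camera call takes 0.05 s, during which the arm holds its last target. There are 200 camera calls.

## Working session

There is one attempt and no reset: what is moved stays moved. The work goes in short steps, each a Python script; the robot and the scene stay as the last script left them, time stands still between calls to the robot, and variables do not carry over. Pictures are saved under pics/ and viewed, at most 10 in all, crops included, and the job is handed in when it is done.

```bash
mkdir -p pics
python3 - <<'E'
from cell import *
import cv2,numpy as np
for n in("scene","top"):
    im=get_image(n); cv2.imwrite(f"pics/{n}0.png",im[:,:,::-1])
    c=get_calibration(n); print(n,np.round(c["mtx"],1).tolist(),np.round(c["R"],3).tolist(),np.round(c["t"],3), np.round(-c["R"].T@c["t"],3))
o=get_obs();print(o["time"],o["ee_rot"],o["ft_force"])
E
```

```text
scene [[356.7, 0.0, 252.3], [0.0, 356.7, 191.6], [0.0, 0.0, 1.0]] [[0.853, 0.521, -0.024], [0.281, -0.498, -0.82], [-0.439, 0.693, -0.571]] [-0.472 -0.055  1.494] [ 1.074 -0.818  0.797]
top [[455.4, 0.0, 252.2], [0.0, 455.4, 189.9], [0.0, 0.0, 1.0]] [[0.015, -1.0, 0.005], [-0.981, -0.016, -0.193], [0.193, -0.002, -0.981]] [-0.029  0.582  1.772] [ 0.229 -0.016  1.851]
0.1 [[ 9.07803046e-01  4.19396509e-01 -4.45151939e-04]
 [ 4.19396745e-01 -9.07802490e-01  1.00479217e-03]
 [ 1.72962903e-05 -1.09884867e-03 -9.99999396e-01]] [0.01937658 0.21027142 0.06470979]
```

View pics/scene0.png

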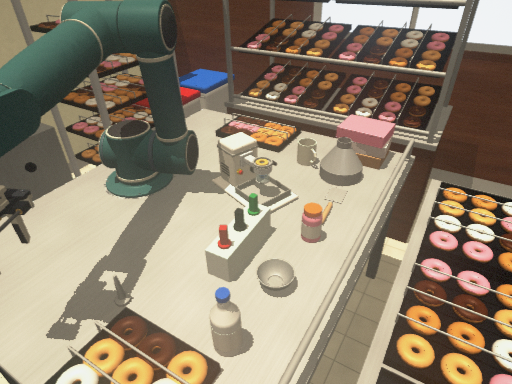

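View pics/top0.png

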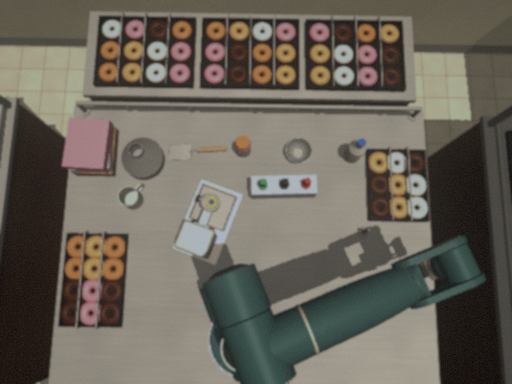

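The scene view shows the filler neck near (262,162) and the red handle near (223,235). In the top view they are at (209,203) and (307,182). I'll enlarge both regions.

Run:
```python
from cell import *
import cv2,numpy as np
A={}
for n in("scene","top"):
    a=np.mean([get_image(n).astype(float) for _ in range(6)],0); A[n]=a
np.savez("pics/avg.npz",**A)
def crop(n,x,y,w,h,s): return cv2.resize(A[n][y:y+h,x:x+w,::-1].astype(np.uint8),None,fx=s,fy=s,interpolation=cv2.INTER_CUBIC)
t=np.vstack([crop("top",170,175,80,86,5)[:, :400]]); t2=crop("scene",215,130,80,86,5)
b=np.vstack([np.hstack([t,t2]),np.hstack([crop("top",245,170,80,34,5),crop("scene",202,190,80,34,5)])])
cv2.imwrite("pics/z1.png",b);print(b.shape)
```

```text
(600, 800, 3)
```

View pics/z1.png

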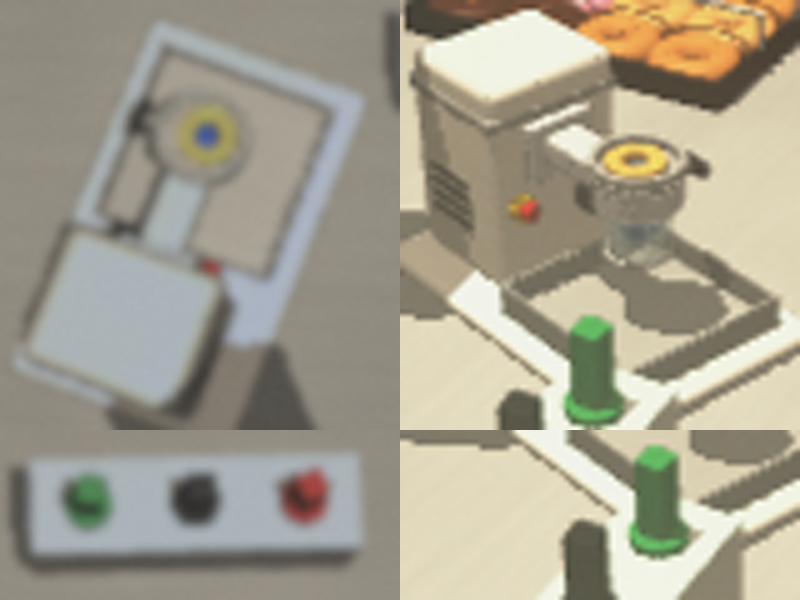

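In the top view the bronze ring with the blue piston through its hole is at about (211.4,202), and the red rod at about (306,182). I'll fit both with projected models.

```bash
cat > vis.py <<'E'
import numpy as np,cv2
from scipy.optimize import least_squares
from cell import get_calibration
C={n:get_calibration(n) for n in("scene","top")}
def proj(n,X):
    c=C[n];p=(np.atleast_2d(X)@c["R"].T+c["t"])@c["mtx"].T;return p[:,:2]/p[:,2:]
th=np.linspace(0,2*np.pi,64,endpoint=False)
def circ(x,y,z,r):return np.c_[x+r*np.cos(th),y+r*np.sin(th),0*th+z]
S=16
def cen_polys(n,polys):
    P=[proj(n,p) for p in polys];o=np.floor(np.vstack(P).min(0))-1
    m=np.zeros((1200,1200),np.uint8)
    for p in P: cv2.fillConvexPoly(m,cv2.convexHull(np.round((p-o+.5)*S).astype(np.int32)),1)
    M=cv2.moments(m,True);return np.array([M["m10"],M["m01"]])/M["m00"]/S+o-.5+.5/S, M["m00"]/S/S
def cen_mask(m,box):
    x,y,w,h=box;k=np.zeros(m.shape,np.uint8);k[y:y+h,x:x+w]=m[y:y+h,x:x+w]
    nn,l,st,c=cv2.connectedComponentsWithStats(k);i=1+np.argmax(st[1:,4])
    q=(l==i).astype(np.uint8);cs,_=cv2.findContours(q,0,1);cv2.drawContours(q,cs,-1,1,-1)
    M=cv2.moments(q,True);return np.array([M["m10"],M["m01"]])/M["m00"],M["m00"]
def hsv(a):return cv2.cvtColor(a.astype(np.uint8),cv2.COLOR_RGB2HSV)
def tool(x,y,yaw=0.0,z0=0.094):
    s=11;c=np.array([[-s,-s],[s,-s],[s,s],[-s,s]])/1000;R=np.array([[np.cos(yaw),-np.sin(yaw)],[np.sin(yaw),np.cos(yaw)]])
    q=c@R.T+[x,y]
    return [np.vstack([circ(x,y,z0,.02),circ(x,y,z0+.008,.02)]),np.vstack([np.c_[q,[z0+.008]*4],np.c_[q,[z0+.066]*4]])]
def solve(model,meas,x0):
    f=lambda p:np.concatenate([cen_polys(n,model(*p))[0]-meas[n] for n in meas])
    r=least_squares(f,x0,diff_step=2e-2);return r.x,f(r.x)
E
python3 - <<'E'
from vis import *
A=np.load("pics/avg.npz")
H={n:hsv(A[n]) for n in C}
red={n:((H[n][...,0]<10)|(H[n][...,0]>170))&(H[n][...,1]>120)&(H[n][...,2]>50) for n in C}
grn={n:(abs(H[n][...,0].astype(int)-60)<20)&(H[n][...,1]>80) for n in C}
yel={n:(abs(H[n][...,0].astype(int)-23)<9)&(H[n][...,1]>(95 if n=="top" else 110))&(H[n][...,2]>100) for n in C}
jobs=[("red",red,dict(top=(290,170,35,30),scene=(210,220,30,32)),tool,(.63,-.2)),
("green",grn,dict(top=(250,170,30,30),scene=(240,185,30,35)),tool,(.63,-.03)),
("ring",yel,dict(top=(196,188,32,32),scene=(250,152,28,18)),lambda x,y:[circ(x,y,.158,.023)],(.55,.15))]
for nm,m,bx,mod,x0 in jobs:
    ms={n:cen_mask(m[n],bx[n]) for n in C}
    me={n:v[0] for n,v in ms.items()}
    for sub in (("top",),("scene",),("top","scene")):
        x,r=solve(mod,{n:me[n] for n in sub},x0);print(nm,sub,np.round(x,4),"res",np.round(r,2))
    print({n:(np.round(v[0],2).tolist(),v[1],round(cen_polys(n,mod(*x))[1],1)) for n,v in ms.items()})
# blue hole in top, housing/base
b=H["top"];k=(abs(b[...,0].astype(int)-115)<14)&(b[...,1]>90)
print("blue",cen_mask(k,(200,192,24,24)))
E
```

```text
red ('top',) [ 0.6028 -0.2304] res [ 0. -0.]
red ('scene',) [ 0.6182 -0.2529] res [-0.01  0.  ]
red ('top', 'scene') [ 0.6102 -0.2417] res [ 2.86 -1.8  -0.05 -3.44]
{'scene': ([223.57, 244.43], 60.0, 293.7), 'top': ([306.11, 183.03], 36.0, 96.6)}
green ('top',) [ 0.5976 -0.06  ] res [0. 0.]
green ('scene',) [ 0.5736 -0.0309] res [-0.01  0.02]
green ('top', 'scene') [ 0.5879 -0.0494] res [-2.73  2.4   0.8   4.29]
{'scene': ([251.92, 198.14], 59.0, 225.8), 'top': ([262.56, 183.77], 39.0, 92.2)}
ring ('top',) [0.5148 0.1352] res [ 0. -0.]
ring ('scene',) [0.5134 0.1345] res [ 0. -0.]
ring ('top', 'scene') [0.5141 0.1348] res [0.11 0.2  0.2  0.01]
{'scene': ([261.46, 161.48], 69.0, 66.5), 'top': ([210.89, 201.67], 82.0, 116.5)}
blue (array([211.        , 201.71428571]), 7.0)
```

Run:
```python
from vis import *
A=np.load("pics/avg.npz")
bx=dict(red=dict(top=(290,170,35,30),scene=(205,215,35,38)),green=dict(top=(250,170,30,30),scene=(240,185,30,35)))
for nm,ch in(("red",0),("green",1)):
    for k in (1.2,1.35):
        me={}
        for n in C:
            a=A[n];o=np.delete(a,ch,2).max(2);m=(a[...,ch]>k*o)
            me[n],ar=cen_mask(m.astype(np.uint8),bx[nm][n]);print(nm,k,n,np.round(me[n],2),ar,end=" ")
        for yaw in(0,.4):
            mod=lambda x,y:tool(x,y,yaw)
            x,r=solve(mod,me,(.6,-.2));print(np.round(x,4),np.round(r,2),[round(cen_polys(n,mod(*x))[1],0) for n in C])
# yaw of block and filler base from white contours in top
a=A["top"];g=a.min(2)
for nm,b in(("block",(245,168,78,34)),("hous",(168,212,52,50))):
    x,y,w,h=b;s=g[y:y+h,x:x+w];m=(s>(150)).astype(np.uint8)
    nn,l,st,c=cv2.connectedComponentsWithStats(m);i=1+np.argmax(st[1:,4])
    p=np.argwhere(l==i)[:,::-1].astype(np.float32)+[x,y]
    print(nm,cv2.minAreaRect(p.astype(np.float32)),st[i])
```

```text
red 1.2 scene [223.42 237.5 ] 232.0 red 1.2 top [305.6  182.99] 80.0 [ 0.6021 -0.2295] [ 0.25 -0.11  0.28  0.23] [287.0, 96.0]
[ 0.6018 -0.2291] [0.29 0.02 0.21 0.34] [270.0, 96.0]
red 1.35 scene [223.34 237.48] 213.0 red 1.35 top [305.72 182.96] 68.0 [ 0.602  -0.2298] [ 0.24 -0.03  0.22  0.28] [287.0, 96.0]
[ 0.6017 -0.2293] [0.3  0.11 0.15 0.4 ] [270.0, 96.0]
green 1.2 scene [252.21 204.53] 154.0 green 1.2 top [262.34 184.06] 62.0 [ 0.5941 -0.0598] [0.47 0.23 0.16 0.6 ] [229.0, 92.0]
[ 0.5938 -0.0593] [0.47 0.45 0.01 0.68] [210.0, 92.0]
green 1.35 scene [251.68 211.75] 28.0 green 1.35 top [262.16 183.92] 50.0 [ 0.6004 -0.0713] [ 0.81 -4.44  3.28 -0.8 ] [233.0, 93.0]
[ 0.6003 -0.0714] [ 0.77 -4.1   3.29 -0.75] [214.0, 92.0]
block ((284.0576171875, 183.6509246826172), (18.560832977294922, 65.85401153564453), 88.75463104248047) [  6   6  67  20 884]
hous ((197.20687866210938, 230.48275756835938), (30.082645416259766, 43.08131790161133), 21.801406860351562) [  8   0  37  43 903]
```

```bash
cat > rob.py <<'E'
from cell import *
import numpy as np,cv2
ROD=np.array([.602,-.2295]); A0=0.04
def ori(a): # tool y at world angle a, pointing down
    y=np.array([np.cos(a),np.sin(a),0]);z=np.array([0,0,-1.]);return np.c_[np.cross(y,z),y,z]
def P(xy,tip):return [xy[0],xy[1],tip+.130]
def st(m=""):
    o=get_obs();print(m,"t",round(o["time"],2),"tcp",np.round(o["tcp_pos"],4),"F",np.round(o["ft_force"],2),"w",round(o["width"],4),"g",round(o["grasp_force"],1))
E
python3 - <<'E'
from rob import *
for a in(A0,A0+np.pi,A0+np.pi/2,A0-np.pi/2):
    q=ik(P(ROD,.1),ori(a));q2=ik(P((.514,.135),.1),ori(a));print(round(a,2),None if q is None else np.round(q,2),None if q2 is None else np.round(q2,2))
goto(P(ROD,.09),ori(A0-np.pi/2)); grip(.05); st()
line_to(P(ROD,.008),.12); st()
for n in C if 0 else("scene","top"): cv2.imwrite(f"pics/g_{n}.png",get_image(n)[:,:,::-1])
a=cv2.imread("pics/g_scene.png")[180:280,170:300];cv2.imwrite("pics/g1.png",cv2.resize(a,None,fx=5,fy=5,interpolation=2))
E
```

```text
0.04 [-0.4   0.05  1.53 -0.    1.56 -0.44] [ 0.21 -0.2   1.77 -0.    1.57  0.17]
3.18 [-0.4   0.05  1.53 -0.    1.56  2.7 ] None
1.61 [-0.4   0.05  1.53 -0.    1.56 -2.01] [ 0.21 -0.2   1.77 -0.    1.57 -1.4 ]
-1.53 [-0.4   0.05  1.53 -0.    1.56  1.13] [ 0.21 -0.2   1.77 -0.    1.57  1.74]
 t 3.38 tcp [ 0.602  -0.2295  0.22  ] F [-0.16  0.01 -0.13] w 0.0498 g 0.0
 t 4.21 tcp [ 0.6023 -0.2296  0.1388] F [0.27 0.05 0.1 ] w 0.0501 g 0.0
```

View pics/g1.png

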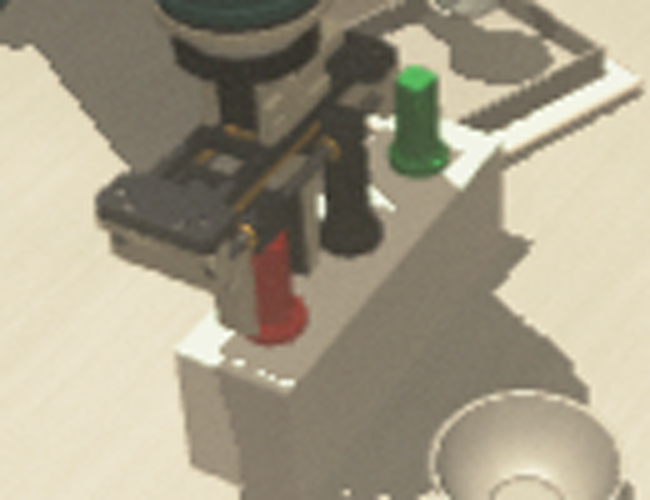

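The fingers straddle the red handle. I'll centre it along the row, turn 90 degrees, then grip across the row.

Run:
```python
from rob import *
grip(.0,5); st("centre"); 
grip(.05); goto(P(ROD,.008),ori(A0)); st()
grip(.0,5); st(); grip(0,50); st("gripped")
line_to(P(ROD,.17),.12); hold(.3); st("lift")
for n in("scene","top"): cv2.imwrite(f"pics/l_{n}.png",get_image(n)[:,:,::-1])
a=cv2.imread("pics/l_scene.png")[140:260,160:310];cv2.imwrite("pics/l1.png",cv2.resize(a,None,fx=4,fy=4,interpolation=2))
```

```text
centre t 4.79 tcp [ 0.6021 -0.2295  0.1382] F [1.52 0.11 0.79] w 0.0284 g 5.0
 t 6.78 tcp [ 0.602  -0.2295  0.138 ] F [-0.02 -0.29  0.02] w 0.05 g 0.0
 t 7.26 tcp [ 0.602  -0.2295  0.138 ] F [ 0.05 -0.49  0.19] w 0.0286 g 5.0
gripped t 7.47 tcp [ 0.602  -0.2295  0.138 ] F [-0.15  0.47  0.16] w 0.0271 g 50.0
lift t 9.28 tcp [ 0.602  -0.2295  0.2998] F [ 0.65 -0.5  -1.56] w 0.0273 g 50.0
```

View pics/l1.png

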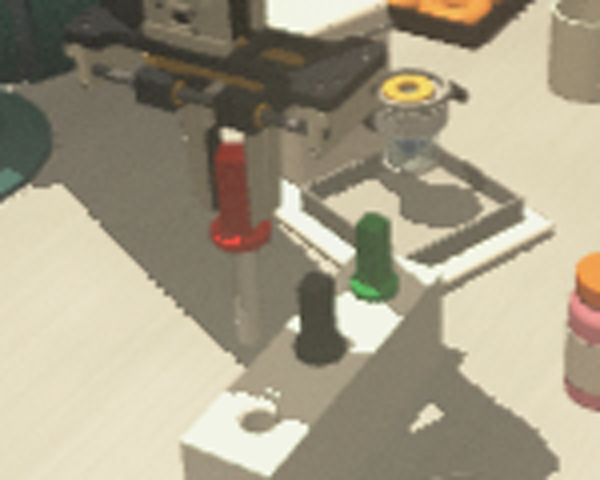

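The gripped width is 27 mm instead of 22 mm, so the handle is turned relative to the pads. I'll find its yaw in the initial image.

Run:
```python
from vis import *
A=np.load("pics/avg.npz")["scene"]
x0,y0,w,h,s=208,218,32,36,8
im=cv2.resize(A[y0:y0+h,x0:x0+w,::-1].astype(np.uint8),None,fx=s,fy=s,interpolation=cv2.INTER_CUBIC)
out=[im]
for d in(-.36,.36):
    q=im.copy()
    hd=tool(.602,-.2295,.04+d)[1]
    p=(((proj("scene",hd)-[x0,y0]+.5)*s)).astype(int)
    for i in range(4):
        j=(i+1)%4
        for u,v in((i,j),(4+i,4+j),(i,4+i)): cv2.line(q,tuple(map(int,p[u])),tuple(map(int,p[v])),(255,255,0),1)
    out.append(q)
cv2.imwrite("pics/yaw.png",np.hstack(out))
```

```text
(no output)
```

View pics/yaw.png

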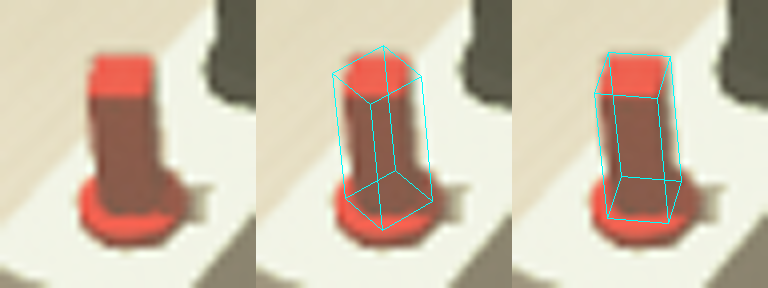

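The face-on handle puts its yaw at about +0.4 from my grip (second overlay). I'll put the rod back, regrip aligned in both directions, then lift.

Run:
```python
from rob import *
line_to(P(ROD,.0085),.12,force_limit=6); st("down")
grip(.05); a=.35
goto(P(ROD,.008),ori(a)); grip(0,15); st("g1"); grip(.05)
goto(P(ROD,.008),ori(a-np.pi/2)); grip(0,15); st("g2"); grip(0,50); st("g3")
line_to(P(ROD,.06),.12); hold(.2); st("lift")
```

```text
down t 10.87 tcp [ 0.6023 -0.2296  0.1394] F [ 0.42  0.37 -1.6 ] w 0.0274 g 50.0
g1 t 12.43 tcp [ 0.602  -0.2295  0.138 ] F [0.51 0.29 0.61] w 0.0221 g 14.8
g2 t 15.06 tcp [ 0.602  -0.2295  0.138 ] F [ 0.05 -1.21 -0.39] w 0.0221 g 15.0
g3 t 15.28 tcp [ 0.602  -0.2295  0.138 ] F [-0.04 -0.72  0.01] w 0.0218 g 50.0
lift t 16.06 tcp [ 0.6017 -0.2294  0.1889] F [-0.43  0.13 -1.36] w 0.0219 g 50.0
```

Run:
```python
from rob import *
line_to(P(ROD,.19),.2); line_to(P((.514,.135),.19),.25); line_to(P((.514,.135),.172),.1); hold(.3); st("hover")
for n in("scene","top"):
    a=np.mean([get_image(n).astype(float) for _ in range(3)],0);np.save(f"pics/h_{n}.npy",a)
a=np.load("pics/h_scene.npy")[120:180,230:300,::-1].astype(np.uint8)
b=np.load("pics/h_top.npy")[175:235,180:230,::-1].astype(np.uint8)
cv2.imwrite("pics/h1.png",cv2.resize(np.hstack([a,b]),None,fx=6.5,fy=6.5,interpolation=2))
from vis import proj
X=get_obs()["tcp_pos"];print(proj("scene",[X[0],X[1],X[2]-.13]),proj("scene",[[.5141,.1348,.158]]))
```

```text
hover t 19.14 tcp [0.5141 0.135  0.3023] F [-0.83 -0.8  -2.21] w 0.0219 g 50.0
[[261.61457937 157.93876894]] [[261.64339916 161.41504337]]
```

View pics/h1.png

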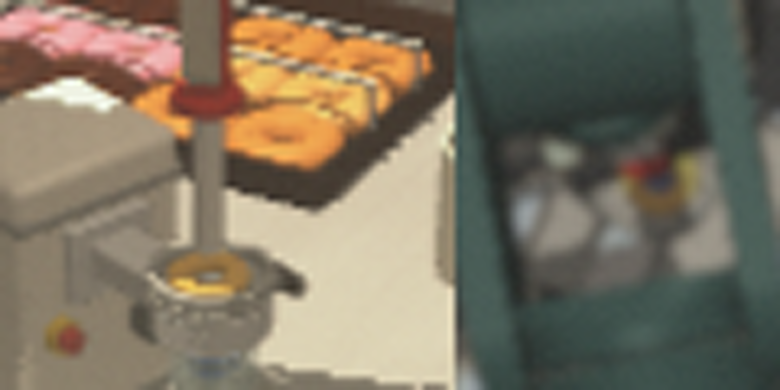

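The scene view shows the shaft at crop x 209, directly above the ring hole at x 211. I'll probe down gently and search in small steps if blocked.

Run:
```python
from rob import *
c=np.array([.514,.135]); d=np.array([-.53,.85]); r=np.array([.85,.53])
line_to(P(c,.163),.05)
for i,(u,v) in enumerate([(0,0),(1.5,0),(-1.5,0),(0,1.5),(0,-1.5),(3,0),(-3,0)]):
    xy=c+(u*d+v*r)/1000
    if i: line_to(P(xy,.161),.03)
    hit=line_to(P(xy,.150),.02,force_limit=2.5); st(f"{u},{v} {hit}")
    if not hit: break
    if get_obs()["tcp_pos"][2]<.284: break
```

```text
0,0 False t 20.57 tcp [0.514  0.135  0.2801] F [-0.04  0.35 -1.35] w 0.022 g 50.0
```

It went straight in. Now pressing.

Run:
```python
from rob import *
c=(.514,.135)
print(line_to(P(c,.130),.03,force_limit=6)); st()
for z in(.118,.106,.094,.084,.078,.0745):
    hit=line_to(P(c,z),.015,force_limit=21); st(f"{z} {hit}")
    if hit: break
hold(.3); st()
a=get_image("scene");np.save("pics/p.npy",a)
cv2.imwrite("pics/p1.png",cv2.resize(a[130:230,210:310,::-1],None,fx=5,fy=5,interpolation=2))
```

```text
False
 t 21.39 tcp [0.514  0.135  0.2602] F [ 0.38 -0.92 -0.89] w 0.0217 g 50.0
0.118 False t 22.34 tcp [0.5142 0.135  0.2489] F [-2.24 -1.31  6.93] w 0.0218 g 50.0
0.106 False t 23.29 tcp [0.5142 0.135  0.237 ] F [-1.09 -0.08  7.91] w 0.0215 g 50.0
0.094 False t 24.24 tcp [0.5142 0.1351 0.225 ] F [-1.31 -0.84  7.12] w 0.0216 g 50.0
0.084 False t 25.06 tcp [0.5142 0.1351 0.2147] F [-1.07 -0.05  5.96] w 0.0219 g 50.0
0.078 False t 25.61 tcp [0.5139 0.135  0.2078] F [ 0.03 -0.34 -1.01] w 0.0213 g 50.0
0.0745 False t 25.99 tcp [0.514  0.135  0.2044] F [-0.48  0.65 -1.43] w 0.0218 g 50.0
 t 26.29 tcp [0.514  0.135  0.2045] F [-1.32  0.37 -2.15] w 0.0219 g 50.0
```

View pics/p1.png

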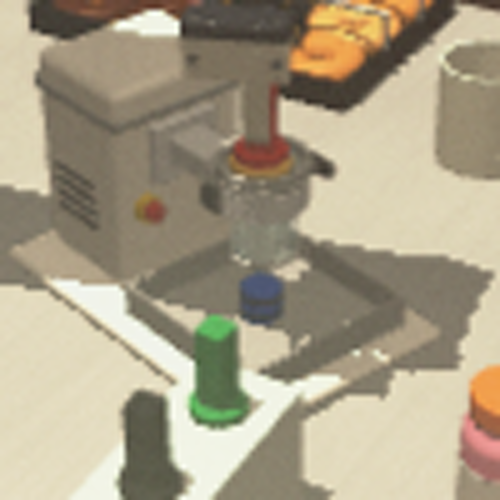

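The piston stands free in the pan (crop 262,298). Now the rod goes back to its hole.

Run:
```python
from rob import *
c=(.514,.135)
line_to(P(c,.19),.1); st("out"); line_to(P(ROD,.19),.22); line_to(P(ROD,.105),.12); hold(.2)
hit=line_to(P(ROD,.015),.08,force_limit=6); st(f"in {hit}")
hit=line_to(P(ROD,.006),.02,force_limit=5); st(f"seat {hit}")
if get_obs()["tcp_pos"][2]<.143:
    grip(.05); line_to(P(ROD,.10),.12); hold(.3); st("free")
a=get_image("scene")
cv2.imwrite("pics/e1.png",cv2.resize(a[130:280,170:320,::-1],None,fx=4,fy=4,interpolation=2))
```

```text
out t 27.65 tcp [0.5139 0.135  0.3192] F [ 0.11  0.14 -1.9 ] w 0.0216 g 50.0
in False t 31.84 tcp [ 0.6022 -0.2296  0.1457] F [ 0.96  0.21 -1.49] w 0.0214 g 50.0
seat True t 32.24 tcp [ 0.6021 -0.2295  0.1379] F [-0.66 -0.51  4.32] w 0.0222 g 50.0
free t 34.14 tcp [ 0.6019 -0.2295  0.2295] F [ 0.35  1.26 -0.6 ] w 0.05 g 0.0
```

View pics/e1.png

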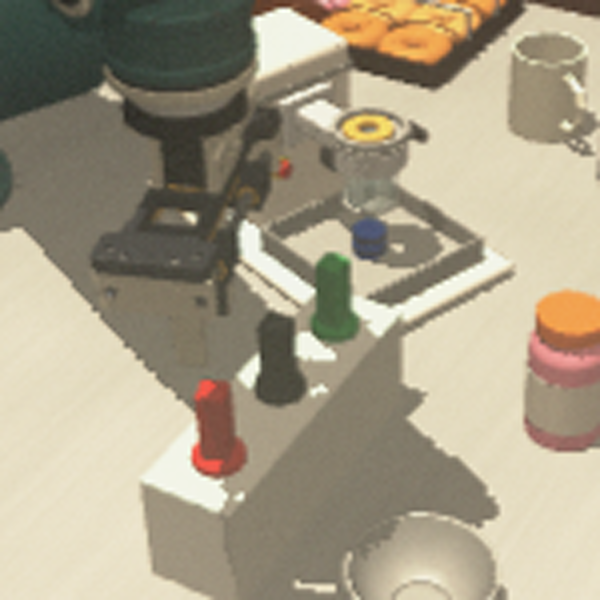

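The rod hangs upright in its hole (crop 217,450), the piston stands in the pan (370,240), and the gripper is clear of everything.

```bash
python3 -c "
from cell import *
print(sign_off())"
```

```text
the job is handed in; nothing more can be done
None
```

The job is handed in: the piston was pressed out at about 10 N and stands in the drip pan, and the rod is back on its collar in its own hole; I saw nothing else moved, and signed off at about 34 s (no verdict was returned).

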